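Raise the guard window of a coil test cell to its mark

TASK

Press the red stop button on the control box, then push the yellow-lipped guard window of the green test cell up from beneath its lip until the black pointer on the window is level with the red mark on the rail, and leave it there. Only push with the fingers and pick nothing up; do not press the green start button or shift the red mark, and leave everything else on the bench where it is.

Things in the scene. Friction and masses are not known exactly. Their poses are not given: they have to be found in the camera images.
- cell: Green coil test cell, fixed, 340 deep (x) x 280 wide (y) x 290 mm high. Origin: centre of its underside; -x is its front, towards the robot. The front slopes back at 45 degrees, starting 50 mm above the bench at the front edge. The guard window slides up it between two aluminium rails (30 mm wide, middles at y = -125 and +125 mm, outer faces in the slope plane).
- sash (a joint): Guard window, travel up the slope in m: 0 shut, 0.17 fully up. Starts 0 to 0.03. Counterweighted: it stays where it is left; moving it takes about 3 to 5 N along the slope, either way. Its clear pane runs 170 mm up from the lip's underside. Above its 8 mm front edge the lip slopes back to the pane over 60 mm, so it cannot be pinched.
- lip_under (a point): Centre of the flat underside of the window's yellow lip. Axes: x into the cell square to the slope (forward and 45 degrees down), y left along the lip, z up the slope, the way the window slides. The lip is 196 mm long and stands 30 mm out of the window plane (x -15 to +15 mm of this point). Free for 60 mm down the slope; there a flat grey apron lies 27 mm deeper (+x) than this point.
- pointer (a point): Middle of the black pointer, a tab 28 x 18 mm and 8 mm thick along the slope, at the left (+y) end of the lip; moves with the window. Axes as point lip_under.
- mark_line (a point): Middle of the red mark, a bar 45 x 22 mm, 8 mm thick along the slope, clamped on the left rail beside the pointer's path, 40 mm left of it. Axes as point lip_under: pointer and mark are level when they have the same place along z. Set 0.07 to 0.155 m up the slope from the pointer's shut position, at least 0.04 m above its start.
- stop_top (a point): Centre of the top of the red stop button, 36 mm across, a spring button going 6 mm down into a black housing; 5 N takes it fully down. Points up.
- stop (a joint): Red stop button, m pressed: 0 up, 0.006 fully down; springs back.
- start (a joint): Green start button, m pressed; 28 mm across, 70 mm from the red one on the same box. Leave it alone.
- panel: Grey control box, fixed to the bench, 90 x 140 x 50 mm high, origin under its centre; red button at y = -34 mm, green at y = +36 mm of its own frame. It stands left or right of the cell; an orange tray is on the other side.
- tray: Orange open tray, fixed, 130 x 130 x 45 mm, origin under its centre.
- tray_coil_a: Red ring, 40 mm across, 18 mm high, loose in the tray, origin under its centre.
- tray_coil_b: Green ring, 40 mm across, 18 mm high, loose in the tray, origin under its centre.
- bobbin_a: Loose bobbin of copper wire, 44 mm across, 44 mm high, standing at a front corner of the cell, origin under its centre.
- bobbin_b: Loose bobbin with red winding, 44 mm across, 44 mm high, origin under its centre.
- spool: Loose spool of copper wire, 88 mm across, 88 mm high, origin under its centre.
- screwdriver: Loose screwdriver with a red handle, lying on the bench.
- varnish: Loose metal can, 60 mm across, 110 mm high, origin under its centre.
Mind the look-alikes: they are no part of the job. Leave any purple or turquoise look-alike of the panel alone.

How it is judged (in metres and radians):
On the way, in this order (a step that is already met when the one before it is completed fails the run):
1. the red stop button is pressed (value of joint stop above 0.004 m), for 0.05 s.
2. the fingers push the window up by its lip (contact force between the fingers and sash above 0.5 N and z of the grasp point in the frame of lip_under below 0.03 m and velocity of joint sash above 0.003 m/s), for 0.1 s.
3. the window's pointer is level with the red mark (z of pointer in the frame of mark_line between -0.008 and 0.008 m), for 0.2 s.
At the end, for the whole second after the job is handed in: The black pointer is within 8 mm of the red mark along the slope and the window is at rest there; both buttons are up; no loose thing is more than 25 mm from where it began (all of step 3 and velocity of joint sash between -0.005 and 0.005 m/s and value of joint each of start, stop below 0.002 m and distance of each of bobbin_a, bobbin_b, spool, screwdriver, varnish, tray_coil_a, tray_coil_b from where it was at the start of the episode below 0.025 m); the robot touches nothing.
It fails at once if the green start button is pressed (value of joint start above 0.003 m).
It fails at once if the red mark is shifted (distance of mark_line from where it was at the start of the episode above 0.005 m).
It fails at once if a loose thing on the bench is lifted, carried or knocked aside (distance of any of bobbin_a, bobbin_b, spool, screwdriver, varnish, tray_coil_a, tray_coil_b from where it was at the start of the episode above 0.025 m).
It also fails if it takes over 56 s, if anything falls off the work surface, if the arm or the gripper's body presses on something with over 40 N, if the wrist force passes 120 N, or if a joint passes its speed limit or range.

ROBOT

A 6-joint arm with a two-finger parallel gripper is mounted at the origin on the work surface. World frame = base frame: x ahead of the robot, y to its left, z up, the work surface at z = 0. Lengths are in m, angles in degrees, forces in N, time in s.
With the tool pointing down it reaches from about 0.35 to 0.875 m from the base axis. Payload 4.2 kg.
Tool frame: the origin (TCP) lies midway between the tips of the shut fingers; the grasp point (between the pads) lies 19 mm behind it; z points along the fingers, y is the line along which they close (so a half turn about z gives the same grasp; the last joint's range is limited). The gripper opens to 87 mm and grips with 3 to 60 N. Pads are 19 mm wide; open, the fingers measure 117 mm over their backs; the gripper's body (75 mm by 190 mm) begins 51 mm behind the grasp point.
Start: joints at [-49.698, 22.042, 0.453, 0, -68.411, -14.817], TCP at [0.269, -0.564, 0.223] pointing down, gripper open.
Joint ranges: [-179.83, 179.83], [-69.29, 118.12], [-61.27, 80.66], [-181.25, 117.63], [-171.15, -9.14], [-177.46, 177.46]. Speed limits (degrees/s): [159.86, 159.86, 180, 180, 180, 180].

INTERFACE

Orientations are given as [roll, pitch, yaw] about the fixed x, y, z axes, in that order (R = Rz(yaw) Ry(pitch) Rx(roll)).
In Python, from workcell import env gives the robot as it stands. The module is installed in compiled form; this text tells all that it offers. Calls block until the motion is done:
- env.goto(position, orientation): joint-space move of the TCP to a pose.
- env.move_straight(position, rotation=None, rate=0.15, force_limit=None): straight line of the TCP; rotation=None keeps the orientation; rate is the mean speed in m/s. With force_limit (N) it stops when the force on the tool has changed by that much, and returns True; else False.
- env.set_joints(angles): joint-space move.
- env.gripper_to(opening, grasp_force=None): opening from 0.0 (shut) to 1.0 (fully open); grasp_force is the grip in N (None keeps the last); returns when the fingers have stopped.
- env.dwell(seconds).
- env.inverse_kinematics(position, orientation): joint angles nearest the present ones, or None.
- env.read_state(): the state.
- env.grab_frame(name): name is "scene" or "top" or "wrist"; returns a dict with "image" (480x640x3 uint8, blue, green, red), "fx", "fy", "cx", "cy" (pixels), "position" and "orientation" of the camera in the world. Camera axes: x right, y up, looking along -z (the intrinsics and any distortion apply to the point x, -y, -z); pixel columns grow to the right and rows downward; lengths in m; the calibration is good to about 2 mm. A picture is of the moment at which its call begins. There is no depth.
A pose or a line that the arm cannot do raises env.Unreachable and nothing moves.
- env.close_job(): hands the job in; it is judged then, once.
Trained networks look in a picture, given as the dict that the camera call returned (one of the last four; its "shot" number tells which), for a name from the list of things; names that differ only in an ending like _2 or _b are one class to them, and where a whole thing is asked for, a point or a joint stands for the part that bears it (a point fixed in the world has none). Each returns a list of dicts, best first, with "score" (0 to 1); they miss things now and then, are a little off and sometimes report something else, mostly with a low value. They report only what shows in the picture. A call takes as long as a camera call. They do not tell look-alikes from the thing itself.
- env.search_frame(picture, thing): "xyz" ([x, y, z] in m, in world coordinates, good to about 4 mm: the middle of the surface that is visible of it).
- env.trace(picture, thing): "mask" (480x640 bool, what is visible of it).
The state is a dict: "clock": time; "joint_positions": joint angles; "qvel": joint speeds; "joint_torque": joint torques, N m; "position": TCP position; "tool_rot": TCP orientation; "force": force on the tool from outside, world axes, zero at the start; "wrist_torque": the same for the moment, N m; "opening": opening from 0.0 (shut) to 1.0 (fully open); "finger_force": force on a finger pad.
Only numpy, scipy, OpenCV 4.12 (cv2) and the standard library are available. Lean on these libraries where they do the work, as an engineer would, in place of code of your own. Each camera call takes 0.05 s, during which the arm holds its last target. There are 200 camera calls.

## Working session

There is one attempt and no reset: what is moved stays moved. The work goes in short steps, each a Python script; the robot and the scene stay as the last script left them, time stands still between calls to the robot, and variables do not carry over. Pictures are saved under pics/ and viewed, at most 10 in all, crops included, and the job is handed in when it is done.

```bash
mkdir -p pics
python3 - <<'E'
from workcell import env
import cv2,numpy as np
ims=[]
for n in("scene","top"):
    f=env.grab_frame(n); cv2.imwrite(f"pics/{n}0.png",f["image"])
    print(n,np.round([f[k] for k in("fx","fy","cx","cy")],1),f["position"],f["orientation"],[k for k in f])
    for t in("cell","sash","lip_under","pointer","mark_line","stop_top","start","panel","tray","bobbin_a","spool","varnish","screwdriver"):
        try:print(t,[(np.round(d["xyz"],3).tolist(),round(d["score"],2)) for d in env.search_frame(f,t)][:4])
        except Exception as e: print(t,e)
print(env.read_state()["clock"])
E
```

```text
scene [611.4 611.4 313.4 243.3] [ 1.42323413 -0.16903571  1.29762001] [38.42808464  0.39784853 89.19033403] ['image', 'fx', 'fy', 'cx', 'cy', 'position', 'orientation', 'shot']
cell [([0.457, 0.382, 0.024], 0.67), ([0.803, 0.006, 0.188], 0.55)]
sash [([0.605, 0.035, 0.149], 0.84)]
lip_under [([0.609, 0.038, 0.149], 0.85)]
pointer [([0.607, 0.038, 0.148], 0.67)]
mark_line [([0.664, 0.174, 0.199], 0.49)]
stop_top [([0.353, -0.059, 0.07], 0.71), ([0.31, -0.468, 0.074], 0.63), ([0.484, -0.4, 0.069], 0.62), ([0.382, -0.726, 0.075], 0.44)]
start [([0.392, -0.656, 0.071], 0.63), ([0.479, -0.331, 0.067], 0.54), ([0.282, -0.403, 0.072], 0.52), ([0.346, 0.008, 0.067], 0.47)]
panel [([0.491, -0.366, 0.054], 0.87), ([0.404, -0.69, 0.051], 0.83), ([0.368, -0.026, 0.052], 0.81), ([0.315, -0.436, 0.049], 0.67)]
tray [([0.469, 0.358, 0.014], 0.94)]
bobbin_a [([0.38, 0.184, 0.042], 0.7), ([0.382, -0.176, 0.04], 0.57), ([0.604, 0.039, 0.148], 0.41), ([0.468, 0.357, 0.013], 0.28)]
spool [([0.698, 0.334, 0.084], 0.78), ([0.493, -0.366, 0.056], 0.16)]
varnish [([0.701, -0.385, 0.095], 0.66)]
screwdriver 
[... 189 characters left out ...]
orientation', 'shot']
cell [([0.688, 0.014, 0.172], 0.97)]
sash [([0.623, 0.031, 0.165], 0.8)]
lip_under [([0.628, 0.026, 0.164], 0.93)]
pointer [([0.626, 0.028, 0.16], 0.98)]
mark_line []
stop_top [([0.565, -0.496, 0.022], 0.7), ([0.475, -0.399, 0.072], 0.53)]
start [([0.469, -0.328, 0.075], 0.39)]
panel [([0.276, -0.481, 0.048], 0.64), ([0.468, -0.362, 0.05], 0.6), ([0.376, -0.07, 0.052], 0.58), ([0.367, -0.628, 0.049], 0.52)]
tray [([0.474, 0.359, 0.002], 0.62)]
bobbin_a [([0.363, -0.176, 0.045], 0.61), ([0.372, 0.181, 0.045], 0.55)]
spool [([0.674, 0.338, 0.087], 0.56)]
varnish [([0.665, -0.384, 0.103], 0.68)]
screwdriver [([0.567, -0.498, 0.025], 0.72), ([0.498, 0.322, 0.02], 0.49)]
1.4
```

View pics/scene0.png

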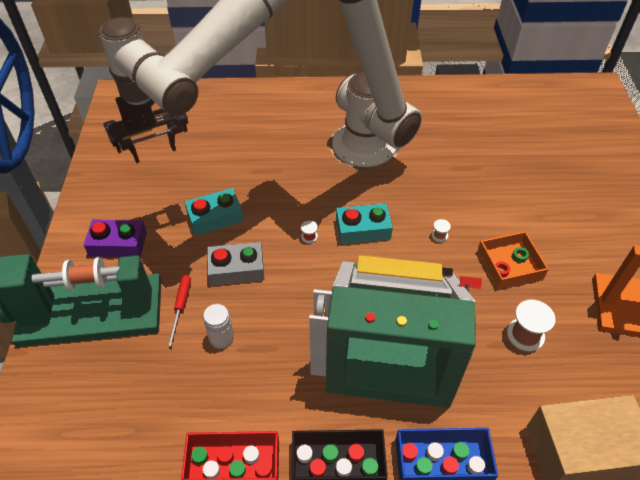

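View pics/top0.png

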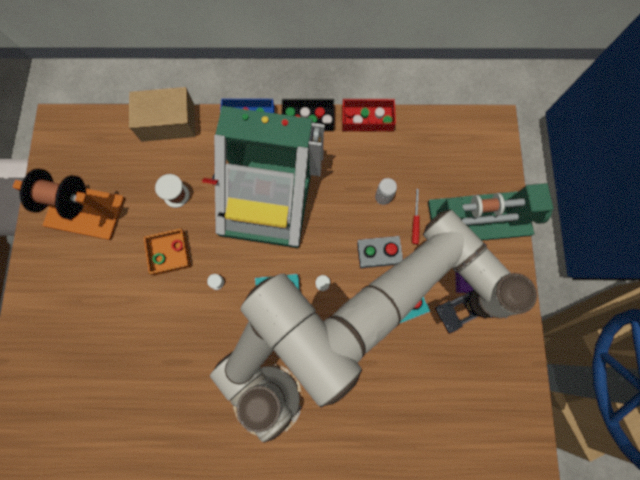

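The grey box is at scene px (236,263), with the red button at (220,256) and the green one at (248,254). The turquoise boxes at (214,210) and (364,223) and the purple box at (115,238) are look-alikes. Only the grey one fits the description. The cell is at (395,340) with its yellow lip at (400,268), the pointer at (447,271) and the red mark at (468,282). I'll go above the grey box and confirm with the wrist camera.

Run:
```python
from workcell import env
import cv2,numpy as np
print(env.read_state()["tool_rot"])
env.gripper_to(0.0)
env.goto([0.44,-0.40,0.24],[180,0,0])
f=env.grab_frame("wrist"); cv2.imwrite("pics/w1.png",f["image"])
print(f["position"],f["orientation"])
for t in("stop_top","start","panel"): print(t,[(np.round(d["xyz"],4).tolist(),round(d["score"],2)) for d in env.search_frame(f,t)][:4])
# candidate view poses of the cell slope
for o in ([180,-45,0],[180,-45,-7],[180,-45,180],[0,135,0],[0,135,-7]):
  for p in ([0.50,0.03,0.15],[0.42,0.03,0.3],[0.65,0.03,0.28]):
    q=env.inverse_kinematics(p,o); print(o,p,None if q is None else np.round(q))
```

```text
[-1.79997808e+02  1.70673692e-03 -1.54518038e+02]
[ 0.50673959 -0.40148454  0.4025637 ] [-1.43562626e+01 -2.86132837e-03 -9.00845242e+01]
stop_top [([0.4764, -0.3963, 0.0734], 0.93)]
start [([0.4701, -0.3311, 0.0721], 0.91), ([0.386, -0.6497, 0.0669], 0.74), ([0.4778, -0.4054, 0.0738], 0.63)]
panel [([0.3711, -0.0922, 0.0244], 0.91), ([0.4772, -0.3657, 0.049], 0.88), ([0.4019, -0.6502, 0.0496], 0.67)]
[180, -45, 0] [0.5, 0.03, 0.15] None
[180, -45, 0] [0.42, 0.03, 0.3] None
[180, -45, 0] [0.65, 0.03, 0.28] None
[180, -45, -7] [0.5, 0.03, 0.15] None
[180, -45, -7] [0.42, 0.03, 0.3] None
[180, -45, -7] [0.65, 0.03, 0.28] None
[180, -45, 180] [0.5, 0.03, 0.15] [  15.   38.    8.  -11. -104. -103.]
[180, -45, 180] [0.42, 0.03, 0.3] [  17.   24.    6.  -13. -116. -108.]
[180, -45, 180] [0.65, 0.03, 0.28] [  12.   50.   50.  -12. -134. -107.]
[0, 135, 0] [0.5, 0.03, 0.15] None
[0, 135, 0] [0.42, 0.03, 0.3] None
[0, 135, 0] [0.65, 0.03, 0.28] None
[0, 135, -7] [0.5, 0.03, 0.15] None
[0, 135, -7] [0.42, 0.03, 0.3] None
[0, 135, -7] [0.65, 0.03, 0.28] None
```

View pics/w1.png

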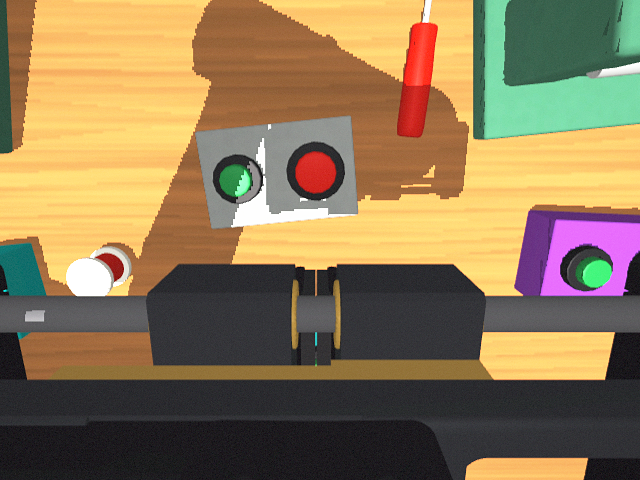

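The wrist view confirms the grey box, with the red button at (316,171) and the green one at (237,179). I'll press the red one now, then test tilted poses at the cell.

Run:
```python
from workcell import env
import cv2,numpy as np
env.move_straight([0.477,-0.399,0.10],rate=0.2)
h=env.move_straight([0.477,-0.399,0.063],rate=0.03,force_limit=9)
env.dwell(0.2); s=env.read_state(); print(h,s["position"],s["force"],s["clock"])
env.move_straight([0.477,-0.399,0.30],rate=0.25)
env.goto([0.42,0.03,0.36],[180,0,0])
print(env.read_state()["joint_positions"])
for base in ("x","r"):
 for t in (10,20,30,35,40,45):
  for p in ([0.55,0.03,0.11],[0.55,0.03,0.15],[0.62,0.03,0.22],[0.42,0.03,0.3]):
    o=[180,-t,-7] if base=="x" else [180,t,173]
    if base=="r": o=[0,180-t,-7]
    q=env.inverse_kinematics(p,o)
    if q is not None: print(base,t,p,np.round(q))
f=env.grab_frame("wrist"); cv2.imwrite("pics/w2.png",f["image"])
for t in("sash","lip_under","pointer","mark_line","cell"): print(t,[(np.round(d["xyz"],4).tolist(),round(d["score"],2)) for d in env.search_frame(f,t)][:4])
```

```text
True [ 0.47682237 -0.39888778  0.06647742] [-0.74707819  1.89689656  6.12924674] 7.225
[ 2.63296104e+01 -2.81116534e+00 -1.08022666e+01  5.38991734e-03
 -8.20457690e+01  6.36240007e+01]
x 10 [0.55, 0.03, 0.11] [ 23.  17. -29.   9. -35.  54.]
x 10 [0.55, 0.03, 0.15] [ 23.  14. -26.   8. -41.  55.]
x 10 [0.62, 0.03, 0.22] [ 20.  17. -10.   6. -54.  60.]
x 10 [0.42, 0.03, 0.3] [ 31.  -7. -26.   7. -63.  49.]
x 20 [0.55, 0.03, 0.11] [ 22.  13. -45.  36. -17.  28.]
x 20 [0.55, 0.03, 0.15] [ 24.  10. -40.  25. -25.  37.]
x 20 [0.62, 0.03, 0.22] [ 22.  13. -22.  15. -39.  50.]
x 20 [0.42, 0.03, 0.3] [ 36. -13. -36.  17. -53.  38.]
x 30 [0.62, 0.03, 0.22] [ 21.   9. -37.  40. -22.  27.]
x 30 [0.42, 0.03, 0.3] [ 40. -18. -47.  32. -44.  23.]
x 35 [0.62, 0.03, 0.22] [ 11.   7. -47.  77. -11.  -2.]
x 35 [0.42, 0.03, 0.3] [ 40. -20. -53.  42. -39.  14.]
x 40 [0.42, 0.03, 0.3] [ 38. -21. -58.  54. -34.   4.]
r 10 [0.55, 0.03, 0.11] [  23.   17.  -29.    9.  -35. -126.]
r 10 [0.55, 0.03, 0.15] [  23.   14.  -26.    8.  -41. -125.]
r 10 [0.62, 0.03, 0.22] [  20.   17.  -10.    6.  -54. -120.]
r 10 [0.42, 0.03, 0.3] [  31.   -7.  -26.    7.  -63. -131.]
r 20 [0.55, 0.03, 0.11] [  22.   13.  -45.   36.  -17. -152.]
r 20 [0.55, 0.03, 0.15] [  24.   10.  -40.   25.  -25. -143.]
r 20 [0.62, 0.03, 0.22] [  22.   13.  -22.   15.  -39. -130.]
r 20 [0.42, 0.03, 0.3] [  36.  -13.  -36.   17.  -53. -142.]
r 30 [0.62, 0.03, 0.22] [  21.    9.  -37.   40.  -22. -153.]
r 30 [0.42, 0.03, 0.3] [  40.  -18.  -47.   32.  -44. -157.]
r 35 [0.42, 0.03, 0.3] [  40.  -20.  -53.   42.  -39. -166.]
r 40 [0.42, 0.03, 0.3] [  38.  -21.  -58.   54.  -34. -176.]
sash [([0.5771, 0.0264, 0.1456], 0.55)]
lip_under [([0.5735, 0.0285, 0.1378], 0.55)]
pointer [([0.5726, 0.0247, 0.1422], 0.67)]
mark_line [([0.474, 0.3605, 0.0018], 0.16)]
cell [([0.5601, 0.0223, 0.1359], 0.71)]
```

View pics/w2.png

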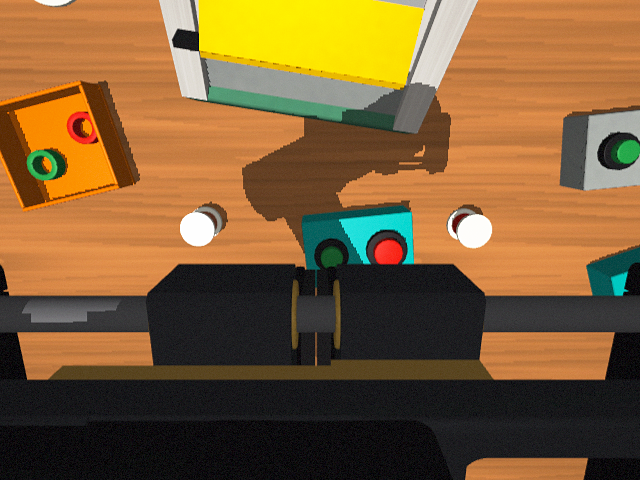

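The button took more than 5 N and moved down. The wrist view shows the lip at (310,40), the pointer at (185,40) and the rail feet at (195,97) and (405,130). A vertical tilt of about 20° is reachable. I'll take a better view from further forward to measure the cell.

```bash
cat > h.py <<'E'
from workcell import env
import cv2,numpy as np
from scipy.spatial.transform import Rotation as R
def ray(f,u,v):
    d=np.array([(u-f["cx"])/f["fx"],-(v-f["cy"])/f["fy"],-1.])
    return np.array(f["position"]),R.from_euler("xyz",f["orientation"],degrees=True).apply(d)
def hit(f,u,v,n,p0):
    o,d=ray(f,u,v); return o+d*(np.dot(n,np.array(p0)-o)/np.dot(n,d))
def proj(f,P):
    c=R.from_euler("xyz",f["orientation"],degrees=True).inv().apply(np.atleast_2d(P)-f["position"])
    return np.c_[f["cx"]+f["fx"]*c[:,0]/-c[:,2], f["cy"]+f["fy"]*c[:,1]/c[:,2]]
E
python3 - <<'E'
from h import *
import pickle
env.goto([0.50,0.03,0.42],[180,0,-7])
f=env.grab_frame("wrist"); pickle.dump(f,open("w3.pkl","wb")); cv2.imwrite("pics/w3.png",f["image"])
print(f["position"],f["orientation"],f["fx"],env.read_state()["clock"])
for t in("sash","lip_under","pointer","mark_line","cell"): print(t,[(np.round(d["xyz"],4).tolist(),round(d["score"],2)) for d in env.search_frame(f,t)][:4])
for t in ("pointer","sash"):
  for d in env.trace(f,t)[:2]:
    ys,xs=np.nonzero(d["mask"]); print(t,d["score"],xs.min(),xs.max(),ys.min(),ys.max())
E
```

```text
[0.5671097 0.0204429 0.5817982] [-1.44338989e+01 -1.94087089e-02 -9.70838226e+01] 383.59867296113765 10.7583
sash [([0.6352, 0.0314, 0.1696], 0.59)]
lip_under [([0.6289, 0.0314, 0.1688], 0.62), ([0.4744, 0.3641, 0.0064], 0.23)]
pointer [([0.6284, 0.0278, 0.1655], 0.59)]
mark_line [([0.6633, 0.1769, 0.202], 0.8), ([0.3756, -0.1707, 0.0451], 0.21)]
cell [([0.6261, 0.0303, 0.1664], 0.91)]
pointer 0.97 175 425 0 159
sash 0.58 175 425 0 159
```

View pics/w3.png

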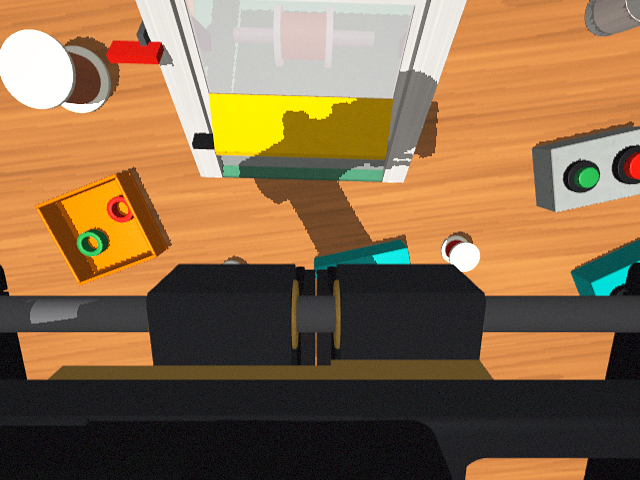

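The view shows the pointer at (203,141), the mark at (135,51), the lip's bottom edge running (215,153)–(388,158), and the rail feet at (203,178) and (404,183). Next I'll compute the cell geometry.

Run:
```python
from h import *
import pickle
f=pickle.load(open("w3.pkl","rb")); im=f["image"].astype(int)
ez=np.array([0,0,1.])
L,Rr=[hit(f,*p,ez,[0,0,.05]) for p in((203,178),(404,183))]
print("feet",L,Rr,np.linalg.norm(L-Rr),"(280)")
ev=L-Rr; ev/=np.linalg.norm(ev); yaw=np.degrees(np.arctan2(-ev[0],ev[1])); fwd=np.array([ev[1],-ev[0],0]); M=(L+Rr)/2
print("yaw",yaw)
Z=(fwd+ez)/2**.5; X=(fwd-ez)/2**.5
def sl(P): d=P-M; return np.round([d@X*1e3,d@ev*1e3,d@Z*1e3],1)   # mm depth, y, up slope
b,g,r=im[...,0],im[...,1],im[...,2]
ys,xs=np.nonzero((r>150)&(g<60)&(b<60)); k=(xs<175)&(xs>95)&(ys<80); m=(xs[k].mean(),ys[k].mean()); print("mark",m,xs[k].min(),xs[k].max(),ys[k].min(),ys[k].max())
ys,xs=np.nonzero(im.max(2)<60); k=(xs<216)&(xs>188)&(ys>130)&(ys<155); p=(xs[k].mean(),ys[k].mean()); print("ptr",p,xs[k].min(),xs[k].max(),ys[k].min(),ys[k].max())
for depth in(-20,0,):
  P0=M+X*depth/1e3
  for n,q in dict(mark=m,ptr=p,lipL=(217,151),lipR=(388,156),liptopL=(209,93),liptopR=(393,98)).items(): print(depth,n,sl(hit(f,*q,X,P0)),hit(f,*q,X,P0).round(4))
print("net mark",sl(np.array([.6633,.1769,.202])))
s=env.grab_frame("scene"); cv2.imwrite("pics/s1.png",cv2.resize(s["image"][240:310,330:500],None,fx=4,fy=4)); pickle.dump(s,open("s1.pkl","wb"))
```

```text
feet [0.52945483 0.18143776 0.05      ] [ 0.48835922 -0.09331487  0.05      ] 0.2778090305251949 (280)
yaw -8.50684381675962
mark (np.float64(132.7047619047619), np.float64(52.266666666666666)) 106 160 41 63
ptr (np.float64(203.02693602693603), np.float64(141.04040404040404)) 192 213 133 148
-20 mark [-20.  151.1 202.5] [0.6589 0.1744 0.2074]
-20 ptr [-20.  113.8  92.6] [0.5765 0.149  0.1296]
-20 lipL [-20.  101.1  76.7] [0.5635 0.1381 0.1183]
-20 lipR [ -20.  -101.5   75.5] [ 0.5327 -0.0621  0.1175]
-20 liptopL [-20.   92.1 160.1] [0.6205 0.1205 0.1773]
-20 liptopR [-20.  -91.3 159.9] [ 0.5932 -0.0608  0.1772]
0 mark [ -0.  161.7 188.7] [0.6648 0.1843 0.1834]
0 ptr [ -0.  122.   71.7] [0.5771 0.1573 0.1007]
0 lipL [ -0.  108.5  54.8] [0.5632 0.1456 0.0887]
0 lipR [  -0.  -107.1   53.5] [ 0.5305 -0.0674  0.0879]
0 liptopL [  0.   98.9 143.5] [0.6239 0.1269 0.1515]
0 liptopR [ -0.  -96.2 143.3] [ 0.5949 -0.066   0.1513]
net mark [-13.4 154.2 201.6]
```

View pics/s1.png

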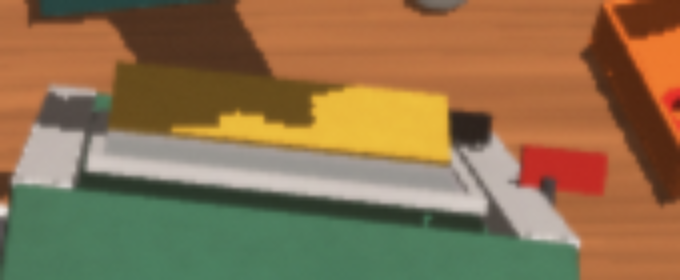

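```bash
cat >> h.py <<'E'
import pickle
L=np.array([.52945,.18144,.05]);Q=np.array([.48836,-.09331,.05]); M=(L+Q)/2
ev=(L-Q)/np.linalg.norm(L-Q); ez=np.array([0,0,1.]); fwd=np.array([ev[1],-ev[0],0]); Z=(fwd+ez)/2**.5; X=(fwd-ez)/2**.5
def W(x,y,s): return M+X*x+ev*y+Z*s       # cell slope coordinates -> world
def sl(P): d=np.asarray(P)-M; return np.round([d@X*1e3,d@ev*1e3,d@Z*1e3],1)
def tri(obs):
    A=[];b=[]
    for f,u,v in obs:
        o,d=ray(f,u,v); d/=np.linalg.norm(d); K=np.eye(3)-np.outer(d,d); A.append(K); b.append(K@o)
    A=np.vstack(A); b=np.hstack(b); x,r,_,_=np.linalg.lstsq(A,b,rcond=None); return x,float(np.sqrt(r[0]))*1e3
E
python3 - <<'E'
from h import *
w=pickle.load(open("w3.pkl","rb"));s=pickle.load(open("s1.pkl","rb"))
for n,a,b in (("mark",(132.7,52.3),(470.5,282.7)),("ptr",(203,141),(447.8,272.2)),("liptopR",(393,98),(352,272.5)),("liptopL",(209,93),(442,280.5))):
    P,r=tri([(w,*a),(s,*b)]); print(n,sl(P),P.round(4),"res",round(r,1))
for y in(0,-.03):
 for tilt in(12,16,20,24):
  for yaw in(-8.5,0,8):
   o=[180,-tilt,yaw]; out=[]
   for d,sv in((-.10,.055),(-.004,.044),(-.004,.1),(-.004,.18)):
     q=env.inverse_kinematics(W(d,y,sv),o); out.append(None if q is None else np.round(q[3:5]).tolist())
   print(y,tilt,yaw,out)
E
```

```text
mark [ -7.2 156.6 193.9] [0.6626 0.1794 0.1922] res 1.7
ptr [ -8.1 119.1  80.2] [0.5769 0.1543 0.1125] res 0.4
liptopR [   8.7 -102.2  135.2] [ 0.5944 -0.0721  0.1394] res 5.4
liptopL [  3.6 100.3 140.5] [0.6245 0.1282 0.1468] res 0.3
0 12 -8.5 [[12.0, -38.0], [15.0, -27.0], [11.0, -35.0], [8.0, -46.0]]
0 12 0 [[9.0, -38.0], [11.0, -27.0], [8.0, -35.0], [5.0, -46.0]]
0 12 8 [[7.0, -38.0], [7.0, -27.0], [5.0, -36.0], [3.0, -46.0]]
0 16 -8.5 [[19.0, -33.0], [27.0, -19.0], [18.0, -29.0], [12.0, -40.0]]
0 16 0 [[15.0, -32.0], [20.0, -19.0], [13.0, -29.0], [8.0, -40.0]]
0 16 8 [[11.0, -32.0], [12.0, -20.0], [7.0, -29.0], [4.0, -40.0]]
0 20 -8.5 [[29.0, -27.0], None, [30.0, -21.0], [18.0, -33.0]]
0 20 0 [[24.0, -25.0], None, [22.0, -21.0], [12.0, -33.0]]
0 20 8 [[17.0, -25.0], [29.0, -10.0], [12.0, -22.0], [7.0, -34.0]]
0 24 -8.5 [[45.0, -20.0], None, [58.0, -12.0], [27.0, -26.0]]
0 24 0 [[39.0, -18.0], None, [46.0, -10.0], [19.0, -26.0]]
0 24 8 [[28.0, -17.0], None, [24.0, -13.0], [10.0, -27.0]]
-0.03 12 -8.5 [[11.0, -38.0], [14.0, -27.0], [10.0, -35.0], [7.0, -46.0]]
-0.03 12 0 [[8.0, -38.0], [9.0, -27.0], [7.0, -35.0], [5.0, -46.0]]
-0.03 12 8 [[5.0, -38.0], [5.0, -28.0], [3.0, -36.0], [2.0, -46.0]]
-0.03 16 -8.5 [[18.0, -32.0], [26.0, -19.0], [16.0, -28.0], [11.0, -40.0]]
-0.03 16 0 [[14.0, -32.0], [18.0, -19.0], [11.0, -28.0], [7.0, -40.0]]
-0.03 16 8 [[9.0, -32.0], [10.0, -20.0], [6.0, -29.0], [3.0, -41.0]]
-0.03 20 -8.5 [[28.0, -26.0], None, [28.0, -21.0], [16.0, -33.0]]
-0.03 20 0 [[21.0, -25.0], None, [19.0, -21.0], [11.0, -33.0]]
-0.03 20 8 [[14.0, -25.0], [21.0, -11.0], [9.0, -23.0], [5.0, -34.0]]
-0.03 24 -8.5 [[44.0, -19.0], None, [57.0, -11.0], [25.0, -26.0]]
-0.03 24 0 [[36.0, -17.0], None, [40.0, -10.0], [16.0, -26.0]]
-0.03 24 8 [[23.0, -18.0], None, [17.0, -14.0], [7.0, -28.0]]
```

Triangulation puts the pointer 114 mm and the single view 110 mm below the mark, with the lip underside at s≈72–80 mm. I'll go in under the lip and make contact gently.

Run:
```python
from h import *
o=[180,-16,-8.5]
env.goto(W(-.12,0,.055),o)
h=env.move_straight(W(-.002,0,.035),rate=0.08,force_limit=6); s=env.read_state()
print(h,sl(s["position"]),s["force"].round(2) if hasattr(s["force"],"round") else s["force"])
if not h:
    h=env.move_straight(W(-.002,0,.10),rate=0.03,force_limit=2.5); s=env.read_state()
    print(h,sl(s["position"]),s["force"],s["clock"])
f=env.grab_frame("wrist"); cv2.imwrite("pics/w4.png",f["image"]); pickle.dump(f,open("w4.pkl","wb"))
```

```text
False [-2.3  0.2 35.4] [-0.13 -1.44 -0.45]
True [-1.8 -0.2 54.4] [-0.81077756 -0.1713176  -0.48024644] 14.7417
```

View pics/w4.png

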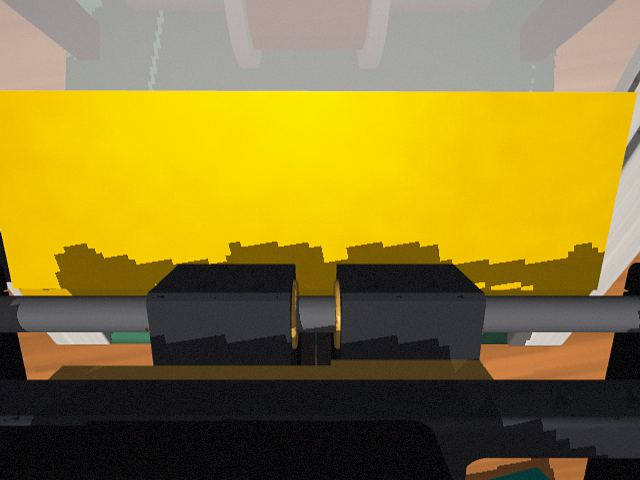

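The fingers are under the lip and in contact at s≈54 mm, as predicted. Now I'll push most of the way up and measure again from the earlier viewpoint.

Run:
```python
from h import *
h=env.move_straight(W(-.002,0,.150),rate=0.04,force_limit=30); s=env.read_state()
print(h,sl(s["position"]),np.round(s["force"],2),s["clock"])
env.move_straight(W(-.002,0,.135),rate=0.08); env.move_straight(W(-.13,0,.16),rate=0.15)
env.goto([0.50,0.03,0.42],[180,0,-7])
f=env.grab_frame("wrist"); pickle.dump(f,open("w5.pkl","wb")); c=f["image"]
s=env.grab_frame("scene"); pickle.dump(s,open("s2.pkl","wb"))
cv2.imwrite("pics/c5.png",np.vstack([cv2.resize(c[0:100,90:250],(640,400),interpolation=cv2.INTER_NEAREST),cv2.resize(s["image"][260:310,430:590],(640,200),interpolation=cv2.INTER_NEAREST)]))
print(env.read_state()["clock"])
```

```text
False [-2.0e+00  1.0e-01  1.5e+02] [-3.74 -2.54 -0.69] 17.3667
19.5583
```

View pics/c5.png

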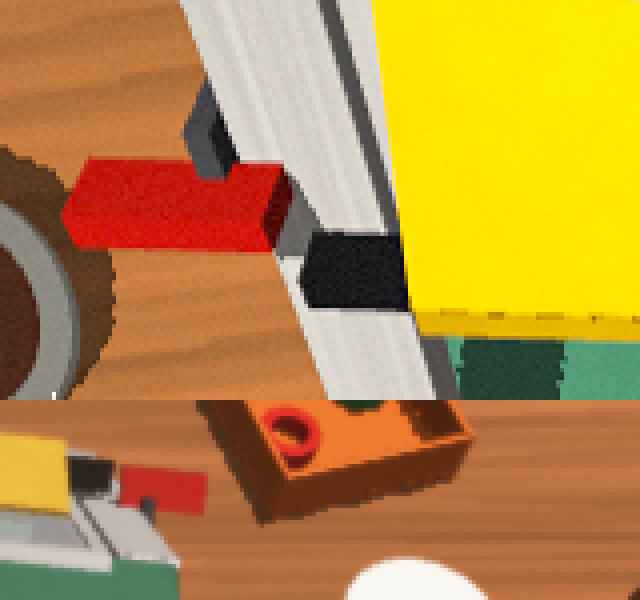

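Run:
```python
from h import *
w=pickle.load(open("w5.pkl","rb"));s=pickle.load(open("s2.pkl","rb"))
for n,a,b in (("mark",(132.7,52.0),(470.8,282.7)),("ptr",(178.8,67.8),(452.7,279.2))):
    P,r=tri([(w,*a),(s,*b)]); print(n,sl(P),"res",round(r,1))
for dp in(-.02,-.01,0):
  for n,q in dict(markUp=(134,40),markLo=(134,62.5),ptrUp=(180,58),ptrLo=(178.8,77.5)).items(): print(dp,n,sl(hit(w,*q,X,W(dp,0,0))))
  for n,q in dict(mark=(470.8,282.7),ptr=(452.7,279.2)).items(): print(dp,"scene",n,sl(hit(s,*q,X,W(dp,0,0))))
```

```text
mark [ -6.9 156.9 192.9] res 0.9
ptr [ -7.9 118.8 177.9] res 0.0
-0.02 markUp [-20.  145.  213.4]
-0.02 markLo [-20.  153.6 191.2]
-0.02 ptrUp [-20.  109.7 197.1]
-0.02 ptrLo [-20.  116.8 176.3]
-0.02 scene mark [-20.  141.9 277.1]
-0.02 scene ptr [-20.  107.7 255.8]
-0.01 markUp [-10.  150.1 206.8]
-0.01 markLo [-10.  159.  183.9]
-0.01 ptrUp [-10.  113.7 190. ]
-0.01 ptrLo [-10.  121.  168.5]
-0.01 scene mark [-10.  152.7 213.9]
-0.01 scene ptr [-10.  116.8 191.5]
0 markUp [ -0.  155.2 200.3]
0 markLo [ -0.  164.4 176.7]
0 ptrUp [  0.  117.7 182.9]
0 ptrLo [ -0.  125.2 160.8]
0 scene mark [ -0.  163.6 150.7]
0 scene ptr [ -0.  126.  127.3]
```

Two estimates agree that 15 mm remains (15.0 triangulated, 15–16.5 from the edges). I'll push that further.

Run:
```python
from h import *
o=[180,-16,-8.5]
env.goto(W(-.13,0,.16),o)
env.move_straight(W(-.002,0,.135),rate=0.15)
h=env.move_straight(W(-.002,0,.1655),rate=0.03,force_limit=30); st=env.read_state()
print(h,sl(st["position"]),np.round(st["force"],2),st["clock"]); env.dwell(0.3)
env.move_straight(W(-.002,0,.150),rate=0.06); env.move_straight(W(-.13,0,.175),rate=0.15)
env.goto([0.50,0.03,0.42],[180,0,-7]); env.dwell(.3)
f=env.grab_frame("wrist"); c=f["image"]; pickle.dump(f,open("w6.pkl","wb"))
s=env.grab_frame("scene"); pickle.dump(s,open("s3.pkl","wb"))
cv2.imwrite("pics/c6.png",np.vstack([cv2.resize(c[0:100,90:250],(640,400),interpolation=cv2.INTER_NEAREST),cv2.resize(s["image"][260:310,430:590],(640,200),interpolation=cv2.INTER_NEAREST)]))
print(env.read_state()["clock"])
```

```text
False [ -2.   -0.  165.6] [-2.97  0.85 -0.22] 22.475
25.3083
```

View pics/c6.png

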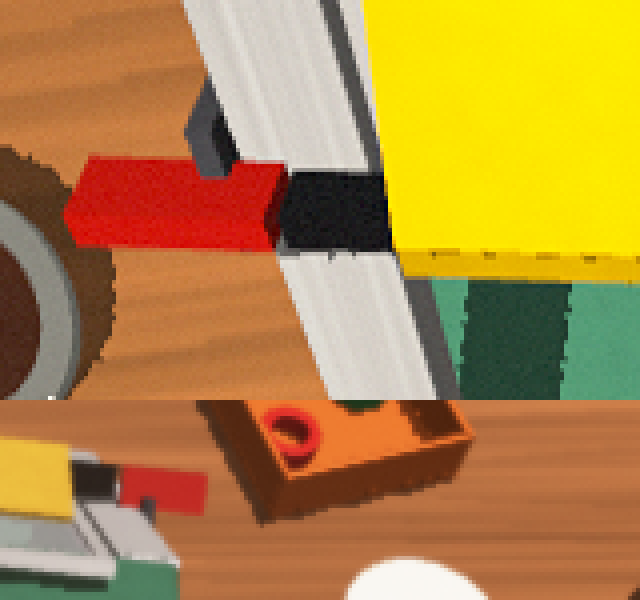

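The pointer (lower edge at crop y≈251) and the mark (lower edge ≈250) are now level in the wrist view, and the scene view agrees. The arm is clear, so I'm handing in the job.

```bash
python3 -c "
from workcell import env
print(env.close_job())"
```

```text
the job is handed in; nothing more can be done
None
```

I pressed the red stop button, pushed the guard window up by its lip until the pointer looked level with the red mark in both camera views, and handed the job in with the arm clear; no verdict came back.

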